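# Shut up the tackle cabinet

## Task

Shut up the little tackle cabinet: first push its pulled-out tray fully home, then push the door shut, flat against the cabinet. Push with the fingertips on the outer faces only: do not pinch the tray or the door or reach in behind them, and leave everything else where it stands, nothing lifted.

Things in the scene. Friction and masses are not known exactly. Their poses are not given: they have to be found in the camera images.
- cabinet: small oak tackle cabinet without knobs, fixed to the bench, 190 deep, 270 wide, 165 high. Origin: on the bench, at the middle of its front plane; x points from the front into the cabinet (away from the robot), y to the left seen from the robot, z up. Bowl and jar stand on the rear half of its top, at least 85 behind the front plane.
- tray (a joint): how far the tray is pulled out (m): 0 = fully home (a hard stop), starts at 0.07 to 0.12, at most 0.14. It slides along the cabinet's x, with a friction of about 1.5 N and some damping, and stays where it is left.
- tray_face (a point): middle of the top edge of the outer face of the tray's dark front panel, 145 above the bench. The panel is 190 wide, 10 thick and reaches from 30 to 145 above the bench; fully home its outer face lies in the cabinet's front plane (x = 0 in the cabinet's frame), under the cabinet's 12-thick top board. Seen-from-above tray contents (red jars, orange and blue spools) lie behind it, lower than its top edge; fingers must not touch them or anything behind the panel.
- door (a joint): opening angle of the door (rad): 0 = shut against the front of the cabinet (a hard stop), 1.57 = standing square out towards the robot, starts at 1.45 to 1.85, at most 2.1. The hinge has a light friction of about 0.15 N m, no spring and no latch: the door stays where it is left.
- door_hinge (a point): point on the door's vertical chrome hinge line, at the cabinet's front plane, at its left edge (y = +135 in the cabinet's frame), 165 above the bench. The point's axes turn with the door: its -y runs along the door from the hinge to the free edge, its -x points out of the outer face. The outer face lies 16 from the hinge line along that -x.
- door_edge (a point): top corner of the door's free edge, on its outer face, 269 from the hinge line, 165 above the bench. The oak door is 268 wide, 14 thick, reaches from 15 to 165 above the bench and swings about its left edge; shut, it covers the tray. Fingers must not touch its plywood inner face.
- bowl_center (a point): blue ceramic bowl of swivels, 88 across, 40 high, on top of the cabinet; a bystander, leave alone. The point is its centre.
- jar_center (a point): glass jar of spinners with a steel lid, 66 across, 89 high, on top of the cabinet; a bystander, leave alone. The point is its centre.
- reel_center (a point): black plastic fly reel lying flat, 80 across, 46 high over its crank, on the bench to the right of the cabinet's front; a bystander, leave alone. The point is its centre.
- pliers_center (a point): stainless pliers lying flat, 175 long, 14 high, on the bench left of the cabinet; a bystander, leave alone. The point is its centre.
- torch_center (a point): yellow torch lying down, 150 long, 38 high, far left on the bench; a bystander, leave alone. The point is its centre.
- tin_center (a point): green fly tin with an aluminium lid, 92 x 122 x 33, far right on the bench; a bystander, leave alone. The point is its centre.

How it is judged:
On the way, in this order (a step that is already met when the one before it is completed fails the run):
1. the tray is pushed fully home (within 5 mm) while the door is still open (value of joint tray below 0.005 m and value of joint door above 0.5 rad), for 0.2 s.
2. the door is pushed shut (within 0.035 rad) over the tray (value of joint door below 0.035 rad and value of joint tray below 0.005 m), for 0.2 s.
At the end, for the whole second after the job is handed in: The tray is within 5 mm of fully home, the door within 0.035 rad (9 mm at its free edge) of shut, and every bystander within 25 mm of where it stood (all of step 2 and not (distance of any of bowl_center, jar_center, reel_center, pliers_center, torch_center, tin_center from where it was at the start of the episode above 0.025 m)); the robot touches nothing.
It fails at once if a bystander is lifted, or shifted by more than 25 mm (distance of any of bowl_center, jar_center, reel_center, pliers_center, torch_center, tin_center from where it was at the start of the episode above 0.025 m).
It fails at once if the tray is pinched or reached into: the fingers press with over 1 N on anything behind its front panel (contact force between the fingers and tray_c1 above 1 N or contact force between the fingers and tray_c2 above 1 N or contact force between the fingers and tray_c3 above 1 N or contact force between the fingers and tray_c4 above 1 N or contact force between the fingers and tray_c5 above 1 N or contact force between the fingers and tray_c6 above 1 N).
It fails at once if the door is pinched or handled from behind: the fingers press with over 1 N on its inner face (contact force between the fingers and door_c1 above 1 N).
It fails at once if the door is swung against the pulled-out tray ((value of joint door below 1.1 rad and value of joint tray above 0.07 m) or (value of joint door below 0.5 rad and value of joint tray above 0.02 m)).
It also fails if it takes over 56 s, if anything falls off the work surface, if the arm or the gripper's body presses on something with over 40 N, if the wrist force passes 120 N, or if a joint passes its speed limit or range.

## Robot

A 6-joint arm with a two-finger parallel gripper is mounted at the origin on the work surface. World frame = base frame: x ahead of the robot, y to its left, z up, the work surface at z = 0. Lengths are in m, angles in rad, forces in N, time in s.
With the tool pointing down it reaches from about 0.375 to 0.9 m from the base axis. Payload 3.1 kg.
Tool frame: the origin (TCP) lies between the finger pads; the fingertips stand 11 mm ahead of it and the grasp point (between the pads) lies 8 mm behind it; z points along the fingers, y is the direction in which the jaws open and shut (so a half turn about z gives the same grasp; the last joint's range is limited). The gripper opens to 85 mm and grips with 20 to 120 N. Pads are 22 mm wide; open, the fingers measure 114 mm over their backs; the gripper's body (76 mm by 85 mm) begins 54 mm behind the grasp point. The pads swing forward as they close: fully open they stand 13 mm farther back than shut.
Start: joints at [-1.52, 0.527, 1.433, -0, 1.181, -0.178], TCP at [0.142, -0.609, 0.242] pointing down, gripper open.
Joint ranges: [-3.08, 3.08], [-0.75, 2.2], [0.22, 2.44], [-1.43, 4.57], [0, 2.65], [-2.85, 2.85]. Speed limits (rad/s): [2.79, 2.79, 3.14, 3.14, 3.14, 3.14].

## Interface

Orientations are given as a unit quaternion [x, y, z, w].
In Python, from station import manip gives the robot as it stands.
- The arm moves only by the tool move_arm, never from a script. Its argument "deltas" is a list of rows, each a list of 5 numbers: the shift along the tool's x, y, z in units of 40 cm (1.0 is 40 cm), then the turn about the tool's z in units of 0.5 rad (1.0 is 0.5 rad), then the opening in per cent of the stroke, from 0 (shut) to 100 (fully open). In form: [[x, y, z, twist, grip], ...]. A call has exactly 8 rows; each row is the pose to reach, as a shift and turn from the pose commanded when the call began, along the tool's axes at that moment; what a row does not reach only later rows make up. A row lasts 1/12 s, in which the tool goes at most 41.7 mm and 7.16 degrees, less where a joint would pass 70% of its speed; a pose out of reach is approached as far as the arm can. A call with a number of a shift or a turn outside -1 to 1 is refused whole. A call with a gripper value outside its range is refused whole. The fingers move at their own pace and stop on an object; "force" is the grip in N (left out, the last holds). Time passes only in rows, so rows that repeat a pose let the fingers close, or fill a call up. It gives the time, the measured TCP pose, the force and the opening at its end, in the units of the state.
- manip.sense(): the state, without advancing time (a new reading comes with each control period).
- manip.snapshot(name): name is "scene" or "top"; returns (picture, depth): 400x640x3 uint8, red, green, blue; 400x640 float32, m along the optical axis (not along the pixel's ray), 0 where there is no reading.
- manip.get_calibration(name): a dict with "vfov" (degrees; the focal length in pixels is half the picture's height over the tangent of half this angle, whatever the lens; pixels are square), "cx", "cy" (the principal point, pixels), "pose" (4x4, takes a point from camera to world coordinates). Camera axes: x right, y down, z forward; pixel columns grow to the right and rows downward; lengths in m; the calibration is good to about 2 mm. A picture is of the moment at which its call begins. get_calibration takes no time and is no camera call.
- manip.sign_off(): hands the job in, once; it reports no verdict.
The state is a dict: "t": time; "q": joint angles; "qd": joint speeds; "tau": joint torques, N m; "tcp_pos": TCP position; "tool_rot": TCP orientation; "force": force on the tool from outside, world axes, zero at the start; "ft_torque": the same for the moment, N m; "finger_gap": opening from 0.0 (shut) to 1.0 (fully open).
Only numpy, scipy, OpenCV 4.12 (cv2) and the standard library are available. Lean on these libraries where they do the work, as an engineer would, in place of code of your own. Each camera call takes 0.05 s, during which the arm holds its last target.

## Working session

There is one attempt and no reset: what is moved stays moved. The work goes in short steps, Python scripts to look and compute and a tool call to move; the robot and the scene stay as the last step left them, time stands still between calls to the robot, and variables do not carry over. Pictures are saved under pics/ and viewed, and the job is handed in when it is done.

Besides the shell and the picture viewer there is one more tool, called after "Call:" as a command line: name --pt "numbers of a row" for each row, then --argument value for the rest. move_arm: Moves the arm, as the interface text tells. Its arguments: {"type":"object","properties":{"deltas":{"type":"array","items":{"type":"array","items":{"type":"number"}}},"force":{"type":"number"}},"required":["deltas"]}

```bash
mkdir -p pics; ls; cat > h.py <<'E'
import numpy as np, cv2
from station import manip
def cal(n):
    c=manip.get_calibration(n); f=200/np.tan(np.radians(c['vfov'])/2); return f,c['cx'],c['cy'],np.array(c['pose'])
def w(n,u,v,d):
    f,cx,cy,P=cal(n); return (P@np.array([(u-cx)/f*d,(v-cy)/f*d,d,1]))[:3]
E
python3 - <<'E'
from h import *
s=manip.sense();print(s)
for n in("scene","top"):
    p,d=manip.snapshot(n);cv2.imwrite(f'pics/{n}0.png',p[:,:,::-1]);np.save(f'{n}0.npy',d);print(n,cal(n))
E
```

```text
pics
{'t': 0.0, 'q': array([-1.51951411e+00,  5.28415516e-01,  1.43390930e+00,  6.26227583e-08,
        1.18136428e+00, -1.78496838e-01]), 'qd': array([-0.00030578,  0.00075311, -0.00057719,  0.00200176, -0.00086478,
       -0.00152944]), 'tau': array([-9.51750917e-04, -4.42342615e+01, -1.78026563e+01, -1.70161447e-04,
        8.55073653e-03, -1.26412630e-05]), 'tcp_pos': array([ 0.14234646, -0.60787099,  0.24136247]), 'tool_rot': array([ 9.93406910e-01,  1.14636871e-01,  6.66586561e-05, -1.04610242e-03]), 'force': array([-0.48867368,  0.15586602, -0.58801724]), 'ft_torque': array([ 0.02967052,  0.01970523, -0.01236234]), 'finger_gap': 1.0038386766293177}
scene (np.float64(511.9242313586942), 314.76909509741586, 202.60303464676716, array([[-0.97884086,  0.15484389, -0.13376824,  0.83944091],
       [ 0.2038149 ,  0.67974897, -0.70455718,  1.39107405],
       [-0.01816755, -0.71691332, -0.69692556,  1.52638033],
       [ 0.        ,  0.        ,  0.        ,  1.        ]]))
top (np.float64(410.1485042448697), 324.6181712519043, 200.146393404218, array([[ 0.02013154, -0.99897396,  0.04056789,  0.52490859],
       [-0.99976553, -0.02043801, -0.00715407,  0.01873131],
       [ 0.00797586, -0.04041436, -0.99915117,  1.7488339 ],
       [ 0.        ,  0.        ,  0.        ,  1.        ]]))
```

View pics/scene0.png

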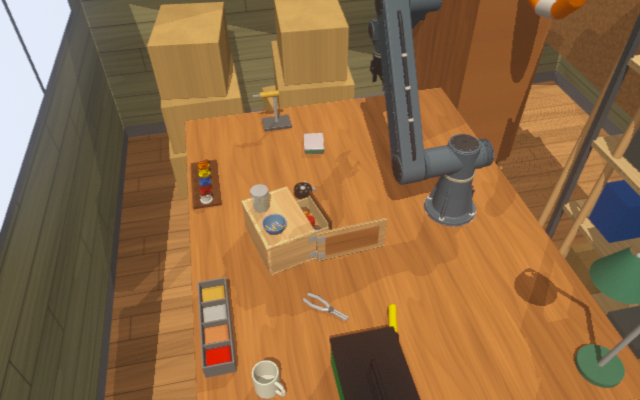

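View pics/top0.png

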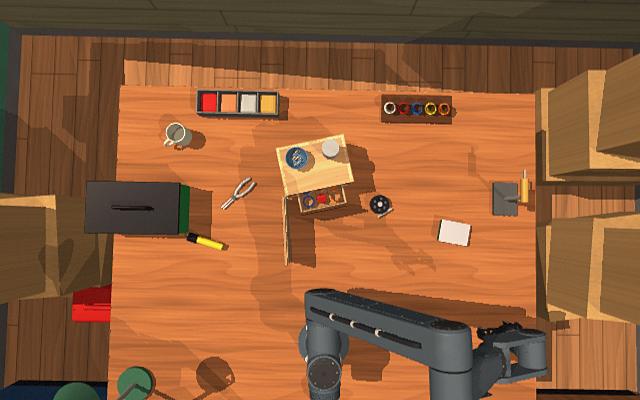

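```bash
python3 - <<'E'
import cv2
a=cv2.imread('pics/top0.png')[80:230,190:390];cv2.imwrite('pics/topc.png',cv2.resize(a,None,fx=4,fy=4,interpolation=cv2.INTER_CUBIC))
a=cv2.imread('pics/scene0.png')[150:350,220:460];cv2.imwrite('pics/scenec.png',cv2.resize(a,None,fx=3,fy=3,interpolation=cv2.INTER_CUBIC))
E
```

```text
(no output)
```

View pics/topc.png

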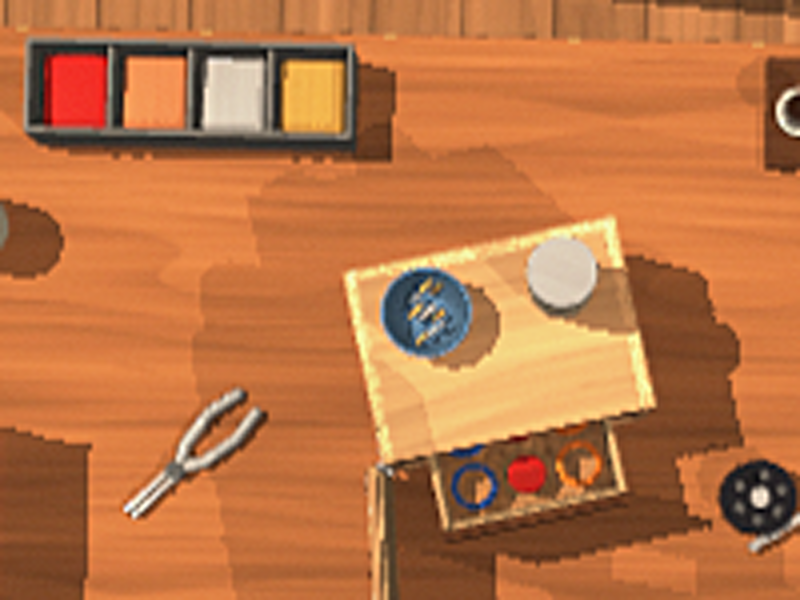

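View pics/scenec.png

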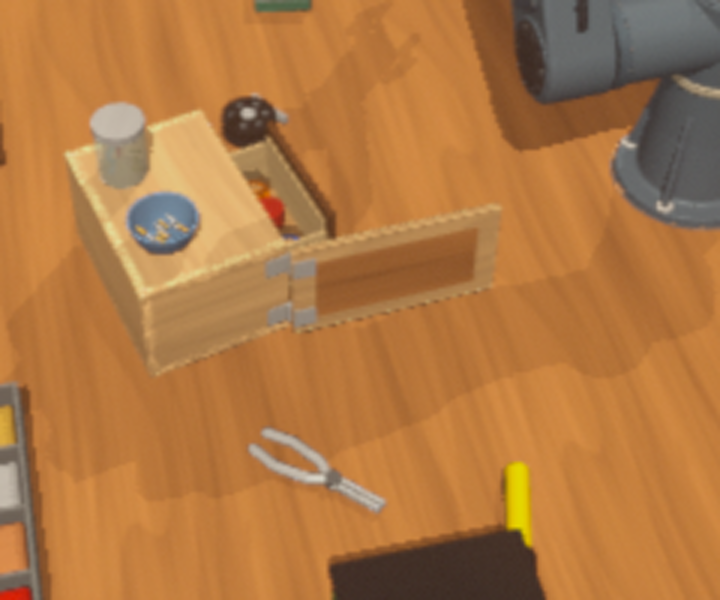

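```bash
cat >> h.py <<'E'
def onz(n,u,v,z):
    f,cx,cy,P=cal(n); r=P[:3,:3]@np.array([(u-cx)/f,(v-cy)/f,1]); return P[:3,3]+r*(z-P[2,3])/r[2]
E
python3 - <<'E'
from h import *
d=np.load('top0.npy');ds=np.load('scene0.npy')
f=lambda u,v:(190+u/4,80+v/4)
g=lambda u,v:(220+u/3,150+v/3)
for n,p,z in [('BL',(347,270),.165),('BR',(615,215),.165),('FR',(655,408),.165),('FL',(383,463),.165),('trayL',(447,530),.145),('trayR',(626,492),.145),('reel',(758,497),.03)]:
    u,v=f(*p);print(n,onz('top',u,v,z).round(4))
for n,p,z in [('BL',(155,292),.165),('BR',(68,155),.165),('FR',(203,113),.165),('FL',(290,247),.165),('doorfree',(500,207),.165),('trayL',(330,235),.145),('trayR',(268,138),.145),('reel',(248,120),.03)]:
    u,v=g(*p);print(n,onz('scene',u,v,z).round(4))
for u,v in [(600,420),(500,370)]:
    U,V=f(u,v);print(w('top',U,V,d[int(V),int(U)]))
U,V=g(220,220);print(w('scene',U,V,ds[int(V),int(U)]))
a=cv2.imread('pics/top0.png')[170:290,260:390];cv2.imwrite('pics/topd.png',cv2.resize(a,None,fx=5,fy=5,interpolation=cv2.INTER_CUBIC))
# top depth points with z map
ff,cx,cy,P=cal('top')
V,U=np.mgrid[170:290,260:390];D=d[170:290,260:390]
X=np.stack([(U-cx)/ff*D,(V-cy)/ff*D,D,0*D+1],-1)@P.T
z=X[...,2]
# door top: z>.145, x<~?
m=(z>.13)&(V>200)
for r in range(200,290,6):
    i=r-170; c=np.where(m[i])[0]
    if len(c): print(r,c.min()+260,c.max()+260,X[i,c[0],:3].round(3),X[i,c[-1],:3].round(3))
E
```

```text
BL [0.7899 0.1973 0.165 ]
BR [ 0.8493 -0.0618  0.165 ]
FR [ 0.6619 -0.104   0.165 ]
FL [0.6031 0.1579 0.165 ]
trayL [0.5399 0.0956 0.145 ]
trayR [ 0.5806 -0.0786  0.145 ]
reel [ 0.5822 -0.2242  0.03  ]
BL [0.7715 0.2016 0.165 ]
BR [ 0.8469 -0.0517  0.165 ]
FR [ 0.6651 -0.0916  0.165 ]
FL [0.6028 0.1666 0.165 ]
doorfree [0.3377 0.1584 0.165 ]
trayL [0.5473 0.14   0.145 ]
trayR [ 0.5875 -0.0466  0.145 ]
reel [ 0.5872 -0.2095  0.03  ]
[ 0.65642946 -0.05507799  0.07172326]
[0.69552724 0.04679156 0.16606305]
[0.67700116 0.10380299 0.16469504]
206 282 343 [0.563 0.172 0.161] [ 0.569 -0.065  0.14 ]
212 282 326 [0.54  0.171 0.163] [0.525 0.019 1.749]
218 283 286 [0.517 0.166 0.166] [0.517 0.156 0.153]
224 283 356 [0.494 0.166 0.158] [0.525 0.019 1.749]
230 283 286 [0.471 0.165 0.163] [0.471 0.154 0.157]
236 283 287 [0.448 0.165 0.163] [0.447 0.151 0.145]
242 284 287 [0.425 0.161 0.161] [0.425 0.149 0.158]
248 284 287 [0.401 0.16  0.158] [0.401 0.149 0.155]
254 284 315 [0.379 0.16  0.16 ] [0.525 0.019 1.749]
260 285 384 [0.356 0.155 0.168] [0.525 0.019 1.749]
266 384 384 [0.525 0.019 1.749] [0.525 0.019 1.749]
```

View pics/topd.png

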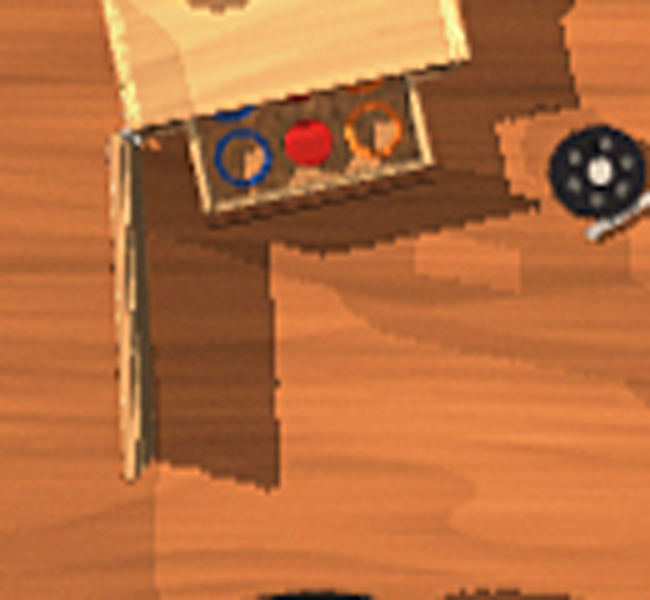

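Call:
move_arm --pt "0.07 -0.076 0 0 0" --pt "0.14 -0.152 0 0 0" --pt "0.21 -0.228 0 0 0" --pt "0.28 -0.304 0 0 0" --pt "0.35 -0.38 0 0 0" --pt "0.42 -0.456 0 0 0" --pt "0.49 -0.532 0 0 0" --pt "0.56 -0.608 0 0 0" --force 40

```text
t: 0.77
tcp_pos: [0.3055, -0.3187, 0.2421]
tool_rot: [0.993, 0.114, -0.0, -0.0]
force: [0.8, 0.4, 0.2]
finger_gap: 0.003
```

Call:
move_arm --pt "0.07 -0.076 0 0 0" --pt "0.14 -0.152 0 0 0" --pt "0.21 -0.228 0 0 0" --pt "0.28 -0.304 0 0 0" --pt "0.35 -0.38 0 0 0" --pt "0.42 -0.456 0 0 0" --pt "0.49 -0.532 0 0 0" --pt "0.53 -0.608 0 0 0"

```text
t: 1.43
tcp_pos: [0.4584, -0.0336, 0.2425]
tool_rot: [0.993, 0.115, 0.001, 0.0]
force: [0.7, -0.8, -0.0]
finger_gap: 0.006
```

```bash
cat >> h.py <<'E'
def look(tag,b=(150,350,220,460)):
    p,d=manip.snapshot('scene');a=p[b[0]:b[1],b[2]:b[3],::-1];cv2.imwrite(f'pics/s{tag}.png',cv2.resize(a,None,fx=3,fy=3,interpolation=cv2.INTER_CUBIC))
    p,d=manip.snapshot('top');a=p[120:290,240:400,::-1];cv2.imwrite(f'pics/t{tag}.png',cv2.resize(a,None,fx=3.5,fy=3.5,interpolation=cv2.INTER_CUBIC))
O=np.array([.633,.031]);yaw=.22
def st():
    s=manip.sense();p=s['tcp_pos'];e=p[:2]-O;c,q=np.cos(yaw),np.sin(yaw)
    print(s['t'],p.round(4),'cab',(e@[c,q]).round(4),(e@[-q,c]).round(4),s['force'].round(2),s['tool_rot'].round(3))
E
python3 -c "
from h import *
st();look('1')"
```

```text
1.4333 [ 0.4584 -0.0336  0.2425] cab -0.1845 -0.025 [ 0.73 -0.82 -0.04] [0.993 0.115 0.001 0.   ]
```

View pics/s1.png

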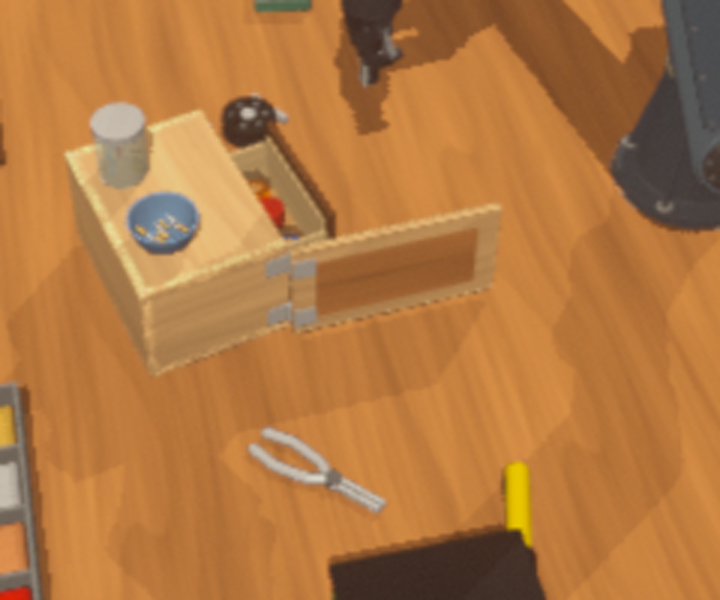

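View pics/t1.png

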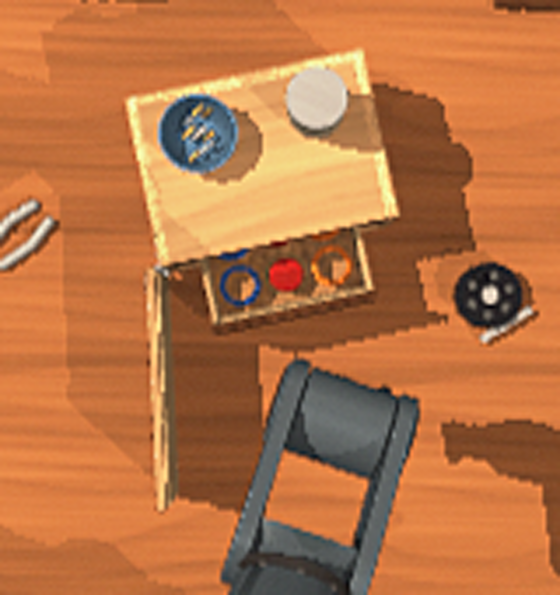

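Call:
move_arm --pt "0.01 -0.01 0.06 0 0" --pt "0.02 -0.02 0.12 0 0" --pt "0.03 -0.03 0.18 0 0" --pt "0.04 -0.04 0.24 0 0" --pt "0.05 -0.05 0.29 0 0" --pt "0.05 -0.06 0.32 0 0" --pt "0.05 -0.06 0.32 0 0" --pt "0.05 -0.06 0.32 0 0"

```text
t: 2.2
tcp_pos: [0.4694, -0.0082, 0.1138]
tool_rot: [0.993, 0.115, -0.001, -0.0]
force: [0.1, 0.1, -0.4]
finger_gap: 0.001
```

```bash
python3 -c "
from h import *
print(onz('scene',343,177,.231))
st();look('2')"
```

```text
[ 0.45694959 -0.03195533  0.231     ]
2.2 [ 0.4694 -0.0082  0.1138] cab -0.1682 -0.0025 [ 0.15  0.1  -0.36] [ 0.993  0.115 -0.001 -0.   ]
```

View pics/s2.png

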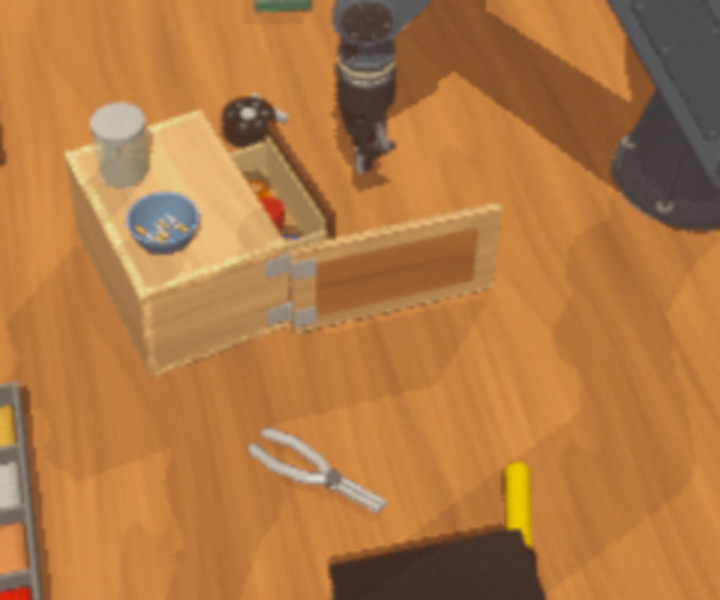

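View pics/t2.png

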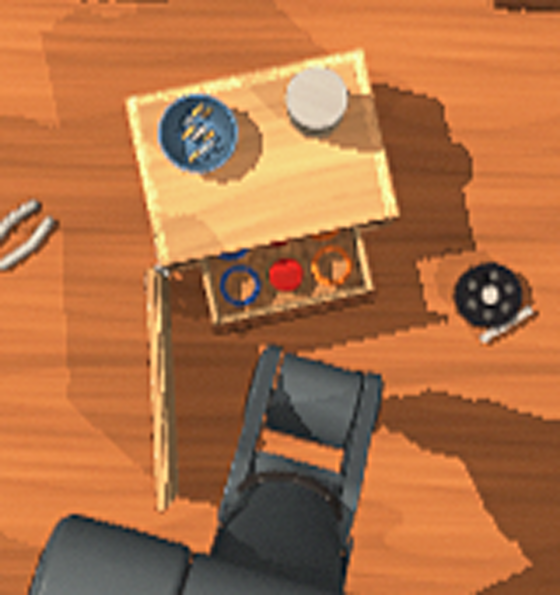

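Call:
move_arm --pt "0.05 0 0 0 0" --pt "0.1 0 0 0 0" --pt "0.14 0 0 0 0" --pt "0.17 0 0 0 0" --pt "0.19 0 0 0 0" --pt "0.21 0 0 0 0" --pt "0.23 0 0 0 0" --pt "0.25 0 0 0 0"

```text
t: 2.97
tcp_pos: [0.5671, 0.015, 0.1146]
tool_rot: [0.993, 0.114, -0.001, -0.0]
force: [-2.7, -1.3, 1.4]
finger_gap: -0.002
```

```bash
python3 -c "
from h import *
st();look('3')"
```

```text
2.9667 [0.5671 0.015  0.1146] cab -0.0678 -0.0012 [-2.7  -1.35  1.37] [ 0.993  0.114 -0.001 -0.   ]
```

View pics/s3.png

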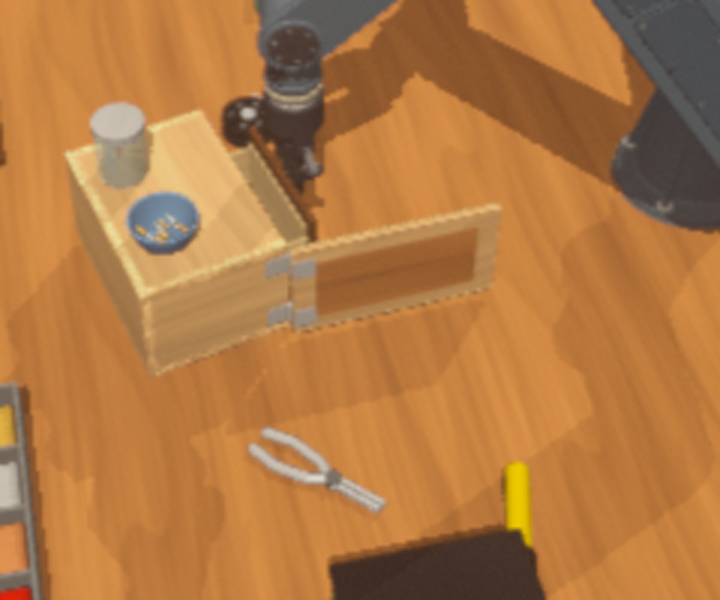

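View pics/t3.png

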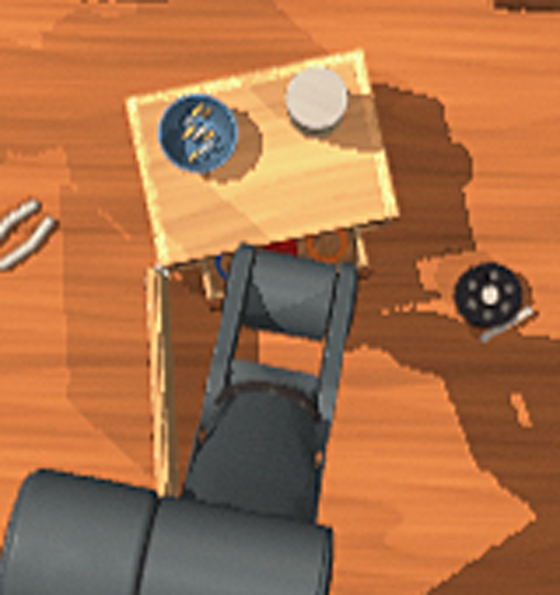

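Call:
move_arm --pt "0.02 0 0 0 0" --pt "0.04 0 0 0 0" --pt "0.06 0 0 0 0" --pt "0.08 0 0 0 0" --pt "0.1 0 0 0 0" --pt "0.115 0 0 0 0" --pt "0.125 0 0 0 0" --pt "0.13 0 0 0 0"

```text
t: 3.73
tcp_pos: [0.6193, 0.0272, 0.1143]
tool_rot: [0.993, 0.115, 0.001, 0.0]
force: [-1.7, 0.5, 2.5]
finger_gap: 0.002
```

```bash
python3 -c "
from h import *
st();look('4')"
```

```text
3.7333 [0.6193 0.0272 0.1143] cab -0.0142 -0.0007 [-1.69  0.47  2.49] [0.993 0.115 0.001 0.   ]
```

View pics/s4.png

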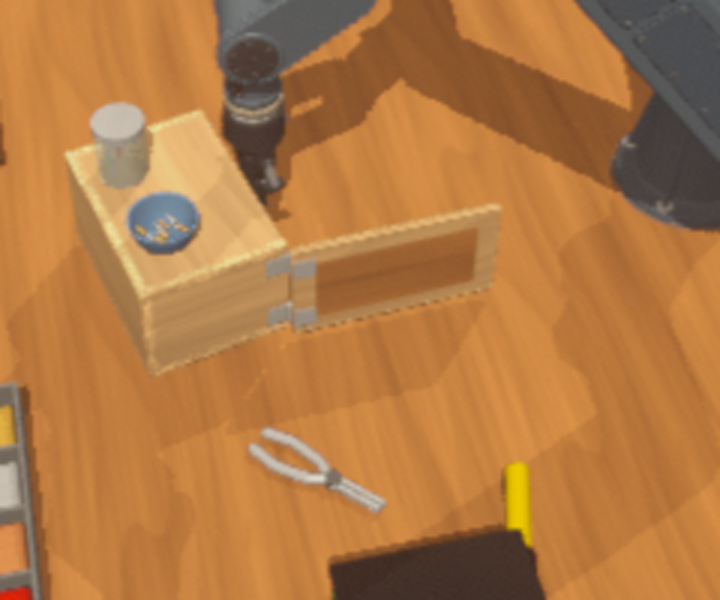

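Not at the stop yet by force; press on in small steps.

Call:
move_arm --pt "0.003 0 0 0 0" --pt "0.006 0 0 0 0" --pt "0.009 0 0 0 0" --pt "0.012 0 0 0 0" --pt "0.015 0 0 0 0" --pt "0.018 0 0 0 0" --pt "0.02 0 0 0 0" --pt "0.02 0 0 0 0"

```text
t: 4.5
tcp_pos: [0.6227, 0.0279, 0.1144]
tool_rot: [0.993, 0.115, -0.004, 0.0]
force: [-8.9, -4.3, 7.2]
finger_gap: 0.0
```

Call:
move_arm --pt "0.003 0 0 0 0" --pt "0.006 0 0 0 0" --pt "0.009 0 0 0 0" --pt "0.012 0 0 0 0" --pt "0.015 0 0 0 0" --pt "0.015 0 0 0 0" --pt "0.015 0 0 0 0" --pt "0.015 0 0 0 0"

```text
t: 5.17
tcp_pos: [0.6223, 0.028, 0.1144]
tool_rot: [0.993, 0.115, -0.011, 0.0]
force: [-22.8, -9.3, 16.5]
finger_gap: -0.002
```

```bash
python3 -c "
from h import *
st();look('5')"
```

```text
5.1667 [0.6223 0.028  0.1144] cab -0.0111 -0.0006 [-22.8   -9.26  16.51] [ 0.993  0.115 -0.011  0.   ]
```

View pics/s5.png

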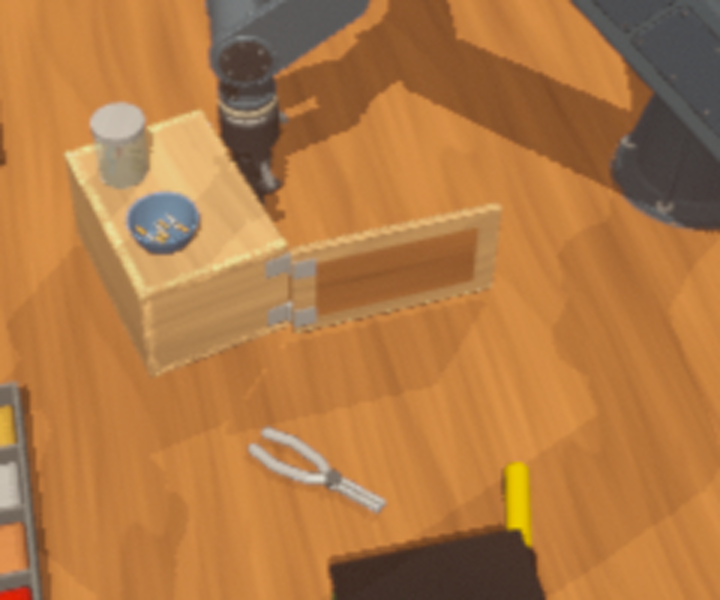

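Call:
move_arm --pt "-0.02 0 0 0 0" --pt "-0.06 0 0 0 0" --pt "-0.12 0 0 0 0" --pt "-0.2 0 0 0 0" --pt "-0.28 0 0 0 0" --pt "-0.36 0 0 0 0" --pt "-0.4 0 0 0 0" --pt "-0.4 0 0 0 0"

```text
t: 5.93
tcp_pos: [0.4716, -0.0059, 0.1139]
tool_rot: [0.993, 0.114, -0.003, -0.001]
force: [-0.5, -1.7, -1.3]
finger_gap: -0.001
```

```bash
python3 -c "
from h import *
st();look('6')
d=manip.snapshot('top')[1];ff,cx,cy,P=cal('top')
V,U=np.mgrid[178:212,280:362];D=d[178:212,280:362]
X=np.stack([(U-cx)/ff*D,(V-cy)/ff*D,D,0*D+1],-1)@P.T
c,s=np.cos(yaw),np.sin(yaw)
e=X[...,:2]-O;cx_=e@[c,s];cy_=e@[-s,c]
for yy in np.arange(-.13,.14,.02):
    for lo,hi in((.153,.175),(.12,.15)):
        m=(abs(cy_-yy)<.01)&(X[...,2]>lo)&(X[...,2]<hi)
        print(round(yy,2),lo,m.sum(),np.sort(cx_[m])[:3].round(4),end=' | ')
    print()
"
```

```text
5.9333 [ 0.4716 -0.0059  0.1139] cab -0.1656 -0.0008 [-0.49 -1.67 -1.27] [ 0.993  0.114 -0.003 -0.001]
-0.13 0.153 20 [0.0014 0.0022 0.0026] | -0.13 0.12 1 [0.0017] | 
-0.11 0.153 29 [0.0014 0.0015 0.0026] | -0.11 0.12 0 [] | 
-0.09 0.153 35 [0.0011 0.0018 0.0026] | -0.09 0.12 5 [-0.0014 -0.0011 -0.0008] | 
-0.07 0.153 40 [0.0008 0.0011 0.0012] | -0.07 0.12 5 [-0.0012 -0.0008 -0.0007] | 
-0.05 0.153 45 [0.0008 0.0011 0.0015] | -0.05 0.12 5 [-0.0015 -0.0013 -0.0009] | 
-0.03 0.153 48 [0.0006 0.0013 0.0027] | -0.03 0.12 4 [-0.0015 -0.0011 -0.0003] | 
-0.01 0.153 58 [-0.     -0.      0.0014] | -0.01 0.12 3 [-0.0016 -0.0015  0.0003] | 
0.01 0.153 62 [-0.0004  0.0006  0.001 ] | 0.01 0.12 5 [-0.0024 -0.0017 -0.0015] | 
0.03 0.153 67 [-0.0002  0.0004  0.0015] | 0.03 0.12 4 [-0.002  -0.002  -0.0014] | 
0.05 0.153 77 [-0.0009 -0.0005  0.0009] | 0.05 0.12 5 [-0.0026 -0.0022 -0.0018] | 
0.07 0.153 79 [-0.0012 -0.0006  0.0005] | 0.07 0.12 6 [-0.0031 -0.0028 -0.0027] | 
0.09 0.153 84 [-0.0008 -0.0008  0.0007] | 0.09 0.12 5 [-0.0028 -0.0024 -0.0021] | 
0.11 0.153 92 [-0.0013 -0.001  -0.0006] | 0.11 0.12 0 [] | 
0.13 0.153 74 [-0.032  -0.0279 -0.0244] | 0.13 0.12 6 [-0.0083 -0.0045 -0.0041] |
```

View pics/t6.png

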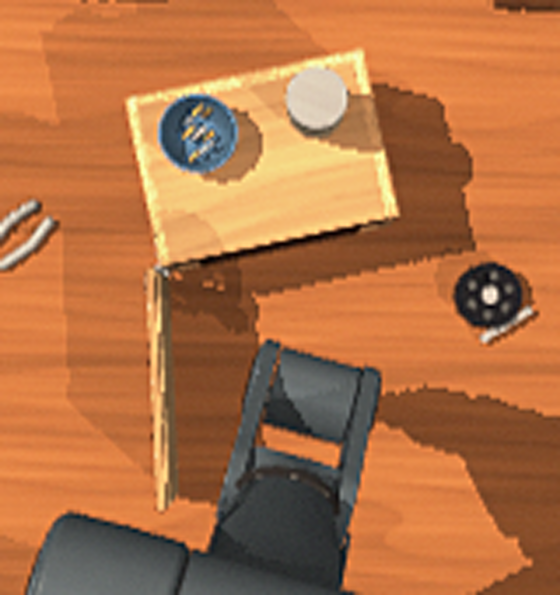

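View pics/s6.png

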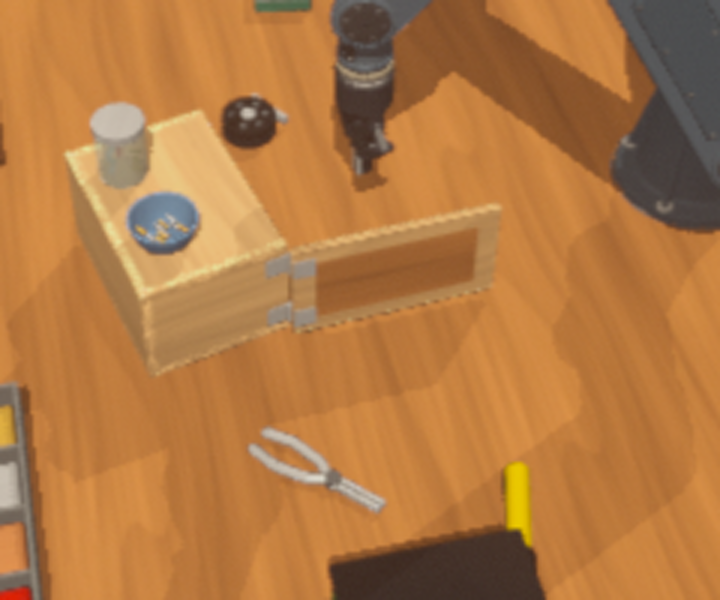

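Call:
move_arm --pt "0 0 -0.09 0 0" --pt "0 0 -0.18 0 0" --pt "0 0 -0.27 0 0" --pt "0 -0.05 -0.31 0 0" --pt "-0.01 -0.12 -0.31 0 0" --pt "-0.02 -0.19 -0.31 0 0" --pt "-0.03 -0.26 -0.31 0 0" --pt "-0.03 -0.32 -0.31 0 0"

```text
t: 6.75
tcp_pos: [0.4359, 0.1174, 0.239]
tool_rot: [0.993, 0.115, 0.001, -0.0]
force: [0.8, 0.1, -0.1]
finger_gap: 0.0
```

Call:
move_arm --pt "0 -0.06 0 0 0" --pt "-0.01 -0.12 0 0 0" --pt "-0.01 -0.18 0 0 0" --pt "-0.02 -0.24 0 0 0" --pt "-0.02 -0.27 0 0 0" --pt "-0.02 -0.27 0 0 0" --pt "-0.02 -0.27 0 0 0" --pt "-0.02 -0.27 0 0 0"

```text
t: 7.42
tcp_pos: [0.4039, 0.219, 0.2385]
tool_rot: [0.993, 0.115, 0.001, 0.0]
force: [0.3, 0.4, -0.5]
finger_gap: 0.001
```

```bash
python3 -c "
from h import *
st();look('7')"
```

```text
7.4167 [0.4039 0.219  0.2385] cab -0.1825 0.2335 [ 0.33  0.4  -0.46] [0.993 0.115 0.001 0.   ]
```

View pics/s7.png

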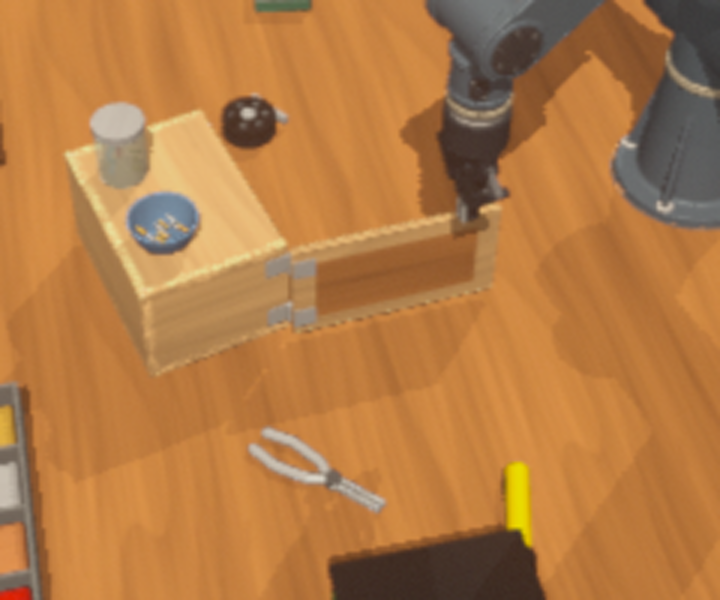

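Call:
move_arm --pt "0 0 0.05 0 0" --pt "0 0 0.1 0 0" --pt "0 0 0.15 0 0" --pt "0 0 0.2 0 0" --pt "0 0 0.25 0 0" --pt "0 0 0.29 0 0" --pt "0 0 0.31 0 0" --pt "0 0 0.31 0 0"

```text
t: 8.18
tcp_pos: [0.4024, 0.218, 0.1129]
tool_rot: [0.993, 0.114, -0.002, 0.0]
force: [-1.1, -0.1, 0.2]
finger_gap: 0.003
```

```bash
python3 - <<'E'
from h import *
st();look('8')
yaw=.215
c,s=np.cos(yaw),np.sin(yaw);xc=np.array([c,s]);yc=np.array([-s,c])
H=O+.135*yc;print('hinge',H)
p0=manip.sense()['tcp_pos'][:2]
tx=np.array([.9737,.2278]);ty=np.array([.2278,-.9737])
print('now r',)
for th in np.linspace(1.72,0,19):
    d=np.cos(th)*-yc+np.sin(th)*-xc; n=-np.cos(th)*xc+np.sin(th)*yc
    h=.011*abs(n@tx)+.015*abs(n@ty)
    t=H+.2*d+n*(.016+h); e=t-p0
    print(round(th,2),t.round(3),(np.array([e@tx,e@ty])/.4).round(3))
E
```

```text
8.1833 [0.4024 0.218  0.1129] cab -0.1843 0.2328 [-1.07 -0.1   0.23] [ 0.993  0.114 -0.002  0.   ]
hinge [0.6041981  0.16289181]
now r
1.72 [0.402 0.182] [-0.023  0.088]
1.62 [0.402 0.162] [-0.036  0.137]
1.53 [0.403 0.142] [-0.045  0.185]
1.43 [0.405 0.124] [-0.049  0.231]
1.34 [0.41  0.106] [-0.049  0.278]
1.24 [0.416 0.088] [-0.044  0.324]
1.15 [0.423 0.071] [-0.035  0.371]
1.05 [0.433 0.054] [-0.022  0.416]
0.96 [0.444 0.039] [-0.004  0.461]
0.86 [0.456 0.024] [0.018 0.504]
0.76 [0.47 0.01] [0.045 0.545]
0.67 [ 0.486 -0.002] [0.075 0.584]
0.57 [ 0.503 -0.013] [0.11 0.62]
0.48 [ 0.521 -0.022] [0.149 0.652]
0.38 [ 0.539 -0.029] [0.19 0.68]
0.29 [ 0.559 -0.034] [0.235 0.704]
0.19 [ 0.579 -0.038] [0.282 0.724]
0.1 [ 0.6   -0.039] [0.331 0.739]
0.0 [ 0.62  -0.038] [0.382 0.749]
```

View pics/s8.png

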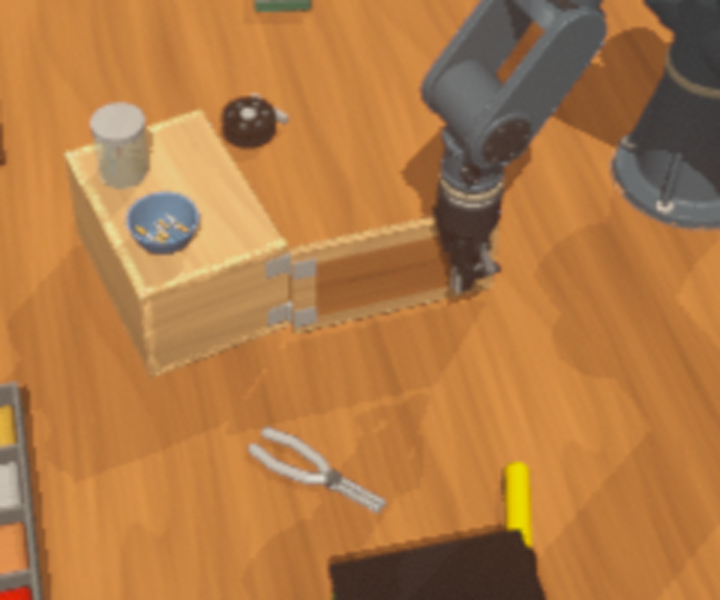

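View pics/t8.png

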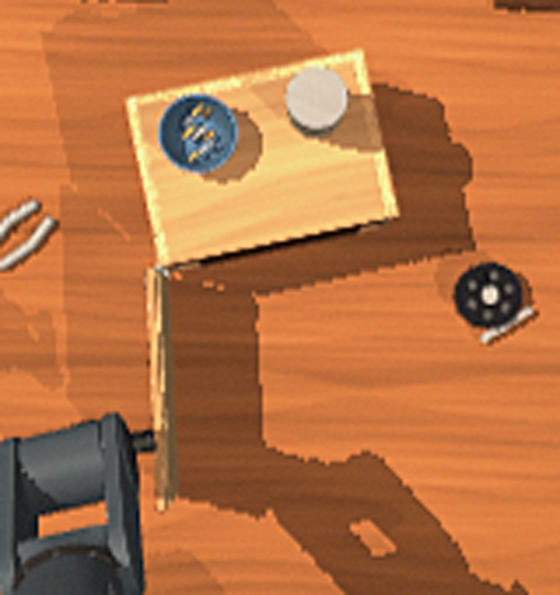

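Call:
move_arm --pt "-0.01 0.04 0 0 0" --pt "-0.02 0.08 0 0 0" --pt "-0.03 0.11 0 0 0" --pt "-0.036 0.14 0 0 0" --pt "-0.041 0.17 0 0 0" --pt "-0.046 0.2 0 0 0" --pt "-0.049 0.23 0 0 0" --pt "-0.049 0.26 0 0 0"

```text
t: 8.95
tcp_pos: [0.4084, 0.1127, 0.1157]
tool_rot: [0.993, 0.115, 0.002, 0.0]
force: [0.3, 0.5, 0.1]
finger_gap: -0.002
```

```bash
python3 -c "
from h import *
st();look('9')"
```

```text
8.95 [0.4084 0.1127 0.1157] cab -0.2014 0.1287 [0.26 0.5  0.14] [0.993 0.115 0.002 0.   ]
```

View pics/s9.png

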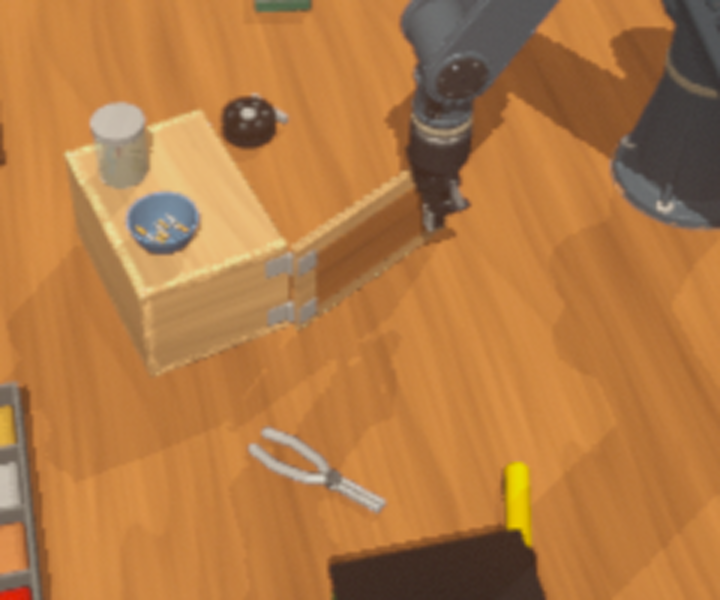

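View pics/t9.png

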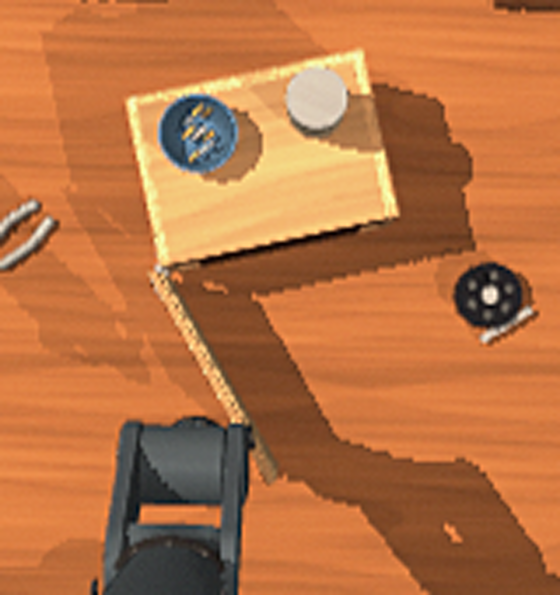

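Call:
move_arm --pt "0.003 0.04 0 0 0" --pt "0.01 0.085 0 0 0" --pt "0.02 0.125 0 0 0" --pt "0.033 0.165 0 0 0" --pt "0.05 0.205 0 0 0" --pt "0.067 0.244 0 0 0" --pt "0.094 0.285 0 0 0" --pt "0.124 0.324 0 0 0"

```text
t: 9.72
tcp_pos: [0.4851, -0.0016, 0.1151]
tool_rot: [0.993, 0.115, -0.0, -0.0]
force: [0.2, 1.5, 0.8]
finger_gap: -0.001
```

```bash
python3 -c "
from h import *
st();look('10')"
```

```text
9.7167 [ 0.4851 -0.0016  0.1151] cab -0.1514 0.0004 [0.21 1.46 0.75] [ 0.993  0.115 -0.    -0.   ]
```

View pics/s10.png

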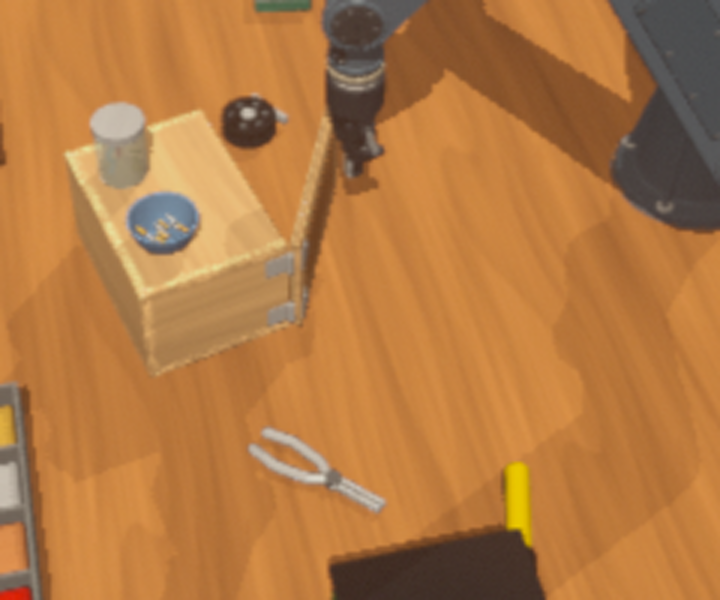

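View pics/t10.png

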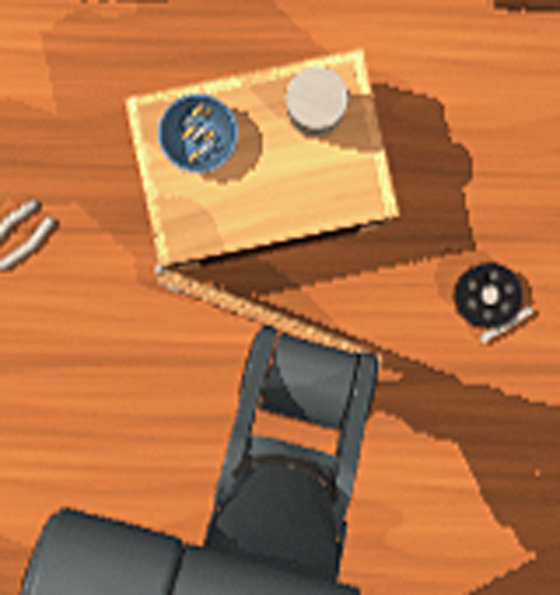

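Call:
move_arm --pt "0.025 0.025 0 0 0" --pt "0.055 0.052 0 0 0" --pt "0.085 0.077 0 0 0" --pt "0.115 0.096 0 0 0" --pt "0.15 0.115 0 0 0" --pt "0.185 0.13 0 0 0" --pt "0.215 0.143 0 0 0" --pt "0.245 0.153 0 0 0"

```text
t: 10.48
tcp_pos: [0.5937, -0.0376, 0.1145]
tool_rot: [0.993, 0.115, -0.001, -0.001]
force: [-1.3, -0.1, 0.3]
finger_gap: -0.0
```

```bash
python3 -c "
from h import *
st();look('11')"
```

```text
10.4833 [ 0.5937 -0.0376  0.1145] cab -0.0533 -0.0584 [-1.34 -0.12  0.27] [ 0.993  0.115 -0.001 -0.001]
```

View pics/s11.png

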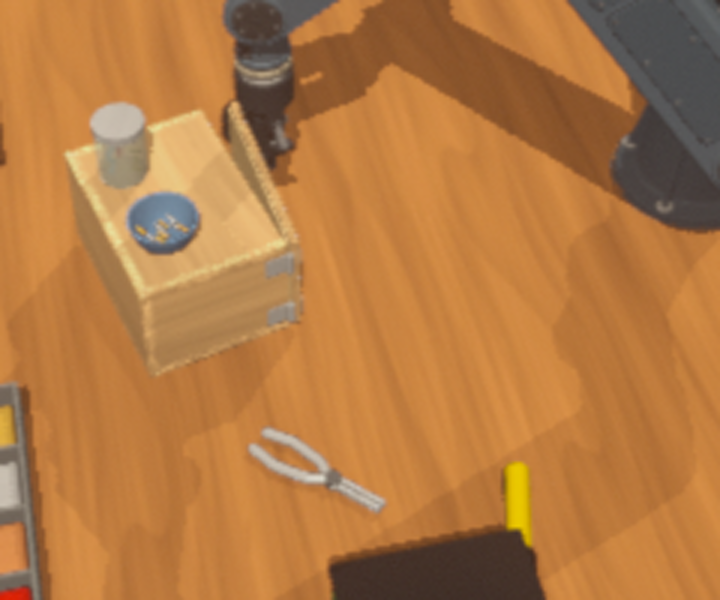

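Call:
move_arm --pt "0.015 0 0 0 0" --pt "0.03 0 0 0 0" --pt "0.042 0 0 0 0" --pt "0.052 0 0 0 0" --pt "0.06 0 0 0 0" --pt "0.067 0 0 0 0" --pt "0.073 0 0 0 0" --pt "0.078 0 0 0 0"

```text
t: 11.25
tcp_pos: [0.6206, -0.0327, 0.1143]
tool_rot: [0.993, 0.115, -0.005, 0.0]
force: [-16.0, -6.0, 11.2]
finger_gap: -0.003
```

```bash
python3 -c "
from h import *
st()"
```

```text
11.25 [ 0.6206 -0.0327  0.1143] cab -0.026 -0.0595 [-16.03  -6.    11.15] [ 0.993  0.115 -0.005  0.   ]
```

Firm stop at the expected place. I'll hold, then back off.

Call:
move_arm --pt "0 0 0 0 0" --pt "0 0 0 0 0" --pt "0 0 0 0 0" --pt "-0.02 0 0 0 0" --pt "-0.05 0 0 0 0" --pt "-0.1 0 0 0 0" --pt "-0.17 0 0 0 0" --pt "-0.25 0 0 0 0"

```text
t: 11.92
tcp_pos: [0.5282, -0.0549, 0.1145]
tool_rot: [0.993, 0.115, 0.002, 0.001]
force: [0.6, -1.1, 0.4]
finger_gap: -0.001
```

Call:
move_arm --pt "-0.05 0 0 0 0" --pt "-0.1 0 0 0 0" --pt "-0.12 0 -0.05 0 0" --pt "-0.12 0 -0.1 0 0" --pt "-0.12 0 -0.15 0 0" --pt "-0.12 0 -0.2 0 0" --pt "-0.12 0 -0.2 0 0" --pt "-0.12 0 -0.2 0 0"

```text
t: 12.58
tcp_pos: [0.4817, -0.0658, 0.1953]
tool_rot: [0.993, 0.115, 0.002, 0.001]
force: [0.3, -0.1, -0.1]
finger_gap: 0.002
```

```bash
python3 -c "
from h import *
st();look('12')
d=manip.snapshot('top')[1];ff,cx,cy,P=cal('top')
V,U=np.mgrid[170:215,280:362];D=d[170:215,280:362]
X=np.stack([(U-cx)/ff*D,(V-cy)/ff*D,D,0*D+1],-1)@P.T
c,s=np.cos(.215),np.sin(.215)
e=X[...,:2]-O;cx_=e@[c,s];cy_=e@[-s,c]
for yy in np.arange(-.13,.14,.02):
        m=(abs(cy_-yy)<.01)&(X[...,2]>.145)&(X[...,2]<.18)
        print(round(yy,2),m.sum(),np.sort(cx_[m])[:4].round(4))
"
```

```text
12.5833 [ 0.4817 -0.0658  0.1953] cab -0.1688 -0.0615 [ 0.31 -0.13 -0.07] [0.993 0.115 0.002 0.001]
-0.13 71 [-0.0136 -0.0135 -0.0128 -0.0115]
-0.11 88 [-0.0142 -0.0137 -0.0126 -0.0121]
-0.09 96 [-0.0146 -0.0144 -0.0132 -0.0129]
-0.07 105 [-0.0147 -0.0146 -0.0138 -0.0132]
-0.05 107 [-0.015  -0.0147 -0.014  -0.0132]
-0.03 113 [-0.0159 -0.0151 -0.0146 -0.0138]
-0.01 120 [-0.0162 -0.0158 -0.0156 -0.0148]
0.01 128 [-0.017  -0.0163 -0.0162 -0.0162]
0.03 129 [-0.0165 -0.0164 -0.0157 -0.0153]
0.05 136 [-0.017  -0.0163 -0.0159 -0.0149]
0.07 141 [-0.0175 -0.0172 -0.0169 -0.016 ]
0.09 152 [-0.0176 -0.0176 -0.0167 -0.016 ]
0.11 152 [-0.018  -0.0178 -0.0173 -0.0169]
0.13 110 [-0.0199 -0.0191 -0.0166 -0.016 ]
```

View pics/s12.png

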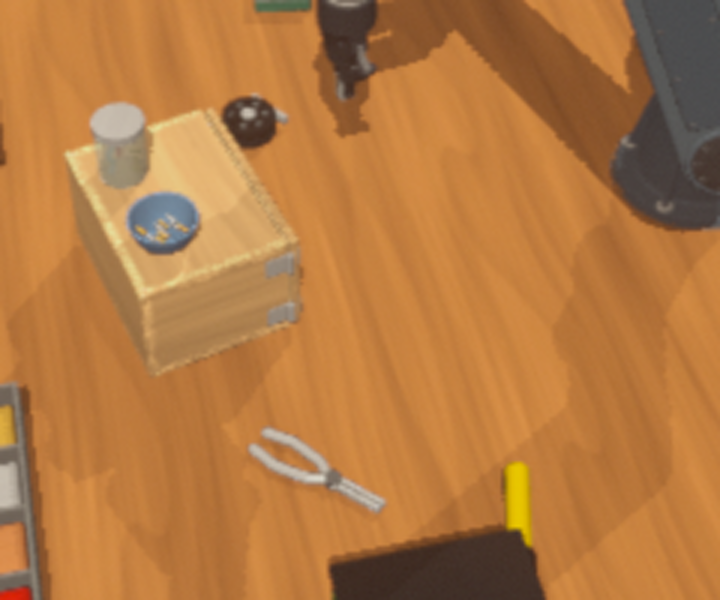

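View pics/t12.png

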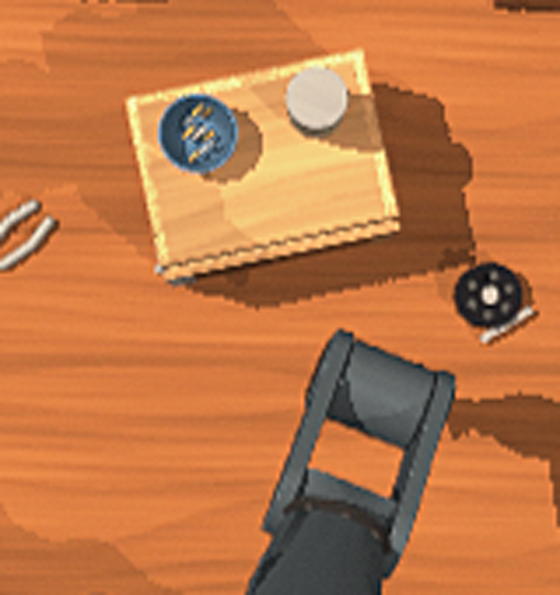

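The door lies flat: its outer face is 16 mm in front of the cabinet's front plane along its whole width. The bystanders are in place and the arm is clear.

```bash
python3 -c "
from h import *
print(manip.sign_off())"
```

```text
the job is handed in; nothing more can be done
None
```

The tray is pushed fully home and the door is shut flat against the cabinet. I handed the job in at about 12.8 s. I pushed with the closed fingertips, only on the outer faces of the tray panel and the door.

- **Tray:** it stopped firmly at about 25 N of horizontal push, with the TCP 11 mm in front of the cabinet's front plane, as expected. Top-camera depth then showed the panel within about 2 mm of that plane. I could not recheck it after the door closed over it.
- **Door:** it also stopped firmly, at about 17 N. Its outer face then measured 14–18 mm in front of the front plane across the whole width, against a nominal 16 mm. That 4 mm slope is within what an error in my yaw estimate could cause, and I saw a slope of the same sign along the cabinet's own front edge before closing the door.
- **Surroundings:** bowl, jar, reel and pliers showed no movement in the last pictures. I did not check the tin and torch specifically; the arm never went low near either of them. The arm was clear of everything, with about 0.3 N on the tool.
- **Disagreement:** at each stop I also read an upward force on the tool, 17 N at the tray and 11 N at the door. I put it down to friction at the fingers, but did not confirm that.

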